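# Tamp the drainage stones level in the test cell

### The job

The twelve big stones in the clear gravel cell stand up unevenly. Take the tamper from its tray and tamp all of them fully down, until none gives any more and the bed is level, so that the screen can be laid on the ledges next; end with a firm press of about 20 N held on the level stones for half a second. Never bear on the stones or the cell with more than 45 N (stones and walls crack), leave the other things on the bench alone, and at last stand the tamper upright in its tray and let go.

Things in the scene. Friction and masses are not known exactly. Their poses are not given: they have to be found in the camera images.
- cell: Gravel test cell, fixed: open-topped box with clear walls 5 mm thick on a grey base plate 130 x 192 x 10 mm. Origin: centre of the plate's underside, on the worktop; x across the cell, y along its long side (hose spigot at the -y end), z up. Inside, where the stones lie, 96 mm (x) by 136 mm (y). Rim of the walls 105 mm above the worktop. It may stand left or right of the tray.
- cell_ledge (a point): Middle of the +y ledge. Across each short end of the cell runs a solid grey step, 6 mm deep, up to this flat ledge, 76 mm above the worktop and 28 mm below the walls' top, on which a screen will lie. Above the ledges the cell is 148 mm long inside, below them 136 mm; keep the foot off the ledges.
- tray: Flat square steel tray, fixed: 126 x 126 mm outside, 12 mm high, walls and floor 3 mm thick; the tamper stands in it. Origin: centre of its underside, on the worktop; x and y along its sides.
- tamper: Hand tamper, 152 mm tall, 0.35 to 0.5 kg, standing upright on its foot. Origin: centre of the foot's underside; z up along the handle, x and y along the foot's sides. Stem 16 mm in diameter; round black hand-stop flange 50 mm in diameter, 90 to 96 mm above the origin; above it a black square grip 26 x 26 mm, sides parallel to the foot's, 96 to 152 mm above the origin.
- tamper_grip (a point): Point on the tamper's axis in its square grip, 118 mm above the foot's underside, 22 mm above the flange, 34 mm below the top. Grip two flat sides from above with the fingertips just over the flange; the flange keeps the grip from sliding down when pressing. Axes as the tamper's.
- tamper_foot: The tamper's foot, part of the tamper: a square steel plate 60 x 60 x 8 mm. Origin: centre of its underside, axes as the tamper's.
- stone_0 (a joint): How far a stone is pressed down, m: 0.016 = fully down (hard stop), 0 to 0.011 at the start. One of 12 grey stones of about 31 x 30 x 24 mm, 3 across by 4 along; this one about -32 mm across (x) and -50 mm along (y) from the cell's middle. Wedged: it rocks a little, gives under 2 to 3.5 N (stones under the foot add up) and stays where pushed.
- stone_1 (a joint): The same of the stone about -32 mm across (x) and -17 mm along (y) from the cell's middle. When fully down, the stones' tops are 52 to 73 mm above the worktop: the fill height of the gravel under them differs from time to time and is not measured, but is the same for all twelve (tops within 2 mm of one another).
- stone_2 (a joint): The same of the stone about -32 mm across (x) and +17 mm along (y) from the cell's middle.
- stone_3 (a joint): The same of the stone about -32 mm across (x) and +50 mm along (y) from the cell's middle.
- stone_4 (a joint): The same of the stone about +0 mm across (x) and -50 mm along (y) from the cell's middle.
- stone_5 (a joint): The same of the stone about +0 mm across (x) and -17 mm along (y) from the cell's middle.
- stone_6 (a joint): The same of the stone about +0 mm across (x) and +17 mm along (y) from the cell's middle.
- stone_7 (a joint): The same of the stone about +0 mm across (x) and +50 mm along (y) from the cell's middle.
- stone_8 (a joint): The same of the stone about +32 mm across (x) and -50 mm along (y) from the cell's middle.
- stone_9 (a joint): The same of the stone about +32 mm across (x) and -17 mm along (y) from the cell's middle.
- stone_10 (a joint): The same of the stone about +32 mm across (x) and +17 mm along (y) from the cell's middle.
- stone_11 (a joint): The same of the stone about +32 mm across (x) and +50 mm along (y) from the cell's middle.
- marker: Black-capped marker pen lying loose near the front edge, 128 mm long; not part of the job. Origin: centre of its underside.
- forceps: Steel forceps lying loose near the front edge, 134 mm long; not part of the job. Origin: centre of their underside.

How it is judged (in metres and radians):
On the way:
1. all twelve stones are down to within 3 mm and the tamper's foot presses on the bed with more than 14 N (value of joint each of stone_0, stone_1, stone_2, stone_3, stone_4, stone_5, stone_6, stone_7, stone_8, stone_9, stone_10, stone_11 above 0.013 m and contact force between tamper_foot and anything else above 14 N and horizontal distance between tamper_foot and cell below 0.075 m), for 0.2 s.
At the end, for the whole second after the job is handed in: Every stone is fully down to within 3 mm (its joint above 0.013); the tamper stands on the tray's floor, upright within 0.06 rad, its foot's centre within 28 mm of the tray's centre along each side of the tray, at rest (value of joint each of stone_0, stone_1, stone_2, stone_3, stone_4, stone_5, stone_6, stone_7, stone_8, stone_9, stone_10, stone_11 above 0.013 m and x of tamper_foot in the frame of tray between -0.028 and 0.028 m and y of tamper_foot in the frame of tray between -0.028 and 0.028 m and z of tamper_foot in the frame of tray below 0.008 m and angle between tamper's own z axis and vertical below 0.06 rad and linear speed of tamper below 0.02 m/s); the robot touches nothing.
It fails at once if the tamper's foot bears on the stones or the cell with more than 45 N (contact force between tamper_foot and anything else above 45 N and horizontal distance between tamper_foot and cell below 0.075 m).
It fails at once if the marker or the forceps are moved more than 20 mm (distance of any of marker, forceps from where it was at the start of the episode above 0.02 m).
It also fails if it takes over 72 s, if anything falls off the work surface, if the arm or the gripper's body presses on something with over 40 N, if the wrist force passes 120 N, or if a joint passes its speed limit or range.

### The arm

A 6-joint arm with a two-finger parallel gripper is mounted at the origin on a cart in front of the work surface, level with it; the furniture and walls round the work are solid. World frame = base frame: x ahead of the robot, y to its left, z up, the work surface at z = 0. Lengths are in mm, angles in rad, forces in N, time in s.
With the tool pointing down it reaches from about 275 to 825 mm from the base axis. Payload 5.2 kg.
Tool frame: the origin (TCP) lies at the very end of the fingers, on their centre line; the grasp point (between the pads) lies 19 mm behind it; z points along the fingers, y is the direction in which the jaws open and shut (so a half turn about z gives the same grasp; the last joint's range is limited). The gripper opens to 93 mm and grips with 3 to 60 N. Pads are 15 mm wide; open, the fingers measure 128 mm over their backs; the gripper's body (75 mm by 188 mm) begins 65 mm behind the grasp point.
Start: joints at [-1.326, 0.259, 1.535, -0, 1.348, -0.203], TCP at [238.161, -495.766, 218.653] pointing down, gripper open.
Joint ranges: [-3.14, 3.14], [-0.91, 2.08], [0.19, 2.58], [-1.22, 4.36], [0.22, 2.71], [-3.12, 3.12]. Speed limits (rad/s): [2.57, 2.57, 3.14, 3.14, 3.14, 3.14].

### API

Orientations are given as [roll, pitch, yaw] about the fixed x, y, z axes, in that order (R = Rz(yaw) Ry(pitch) Rx(roll)).
In Python, from bench import robot gives the robot as it stands. The module is installed in compiled form; this text tells all that it offers. Calls block until the motion is done:
- robot.move_ptp(position, orientation): joint-space move of the TCP to a pose.
- robot.move_linear(position, ori=None, speed=150, f_stop=None): straight line of the TCP; ori=None keeps the orientation; speed is the mean speed in mm/s. With f_stop (N) it stops when the force on the tool has changed by that much, and returns True; else False.
- robot.move_j(angles): joint-space move.
- robot.move_gripper(opening): opening from 0.0 (shut) to 1.0 (fully open); the grip force is fixed at half the most; returns when the fingers have stopped.
- robot.sleep(seconds).
- robot.inverse_kinematics(position, orientation): joint angles nearest the present ones, or None.
- robot.get_image(name): name is "scene" or "top" or "wrist"; returns a dict with "img" (384x512x3 uint8, blue, green, red), "fovy" (degrees; the focal length in pixels is half the picture's height over the tangent of half this angle, whatever the lens; pixels are square), "cx", "cy" (the principal point, pixels), "eye" and "orientation" of the camera in the world. Camera axes: x right, y down, z forward; pixel columns grow to the right and rows downward; lengths in mm; the calibration is good to about 2 mm. The wrist camera is an equidistant fisheye: a pixel r from the principal point sees the ray r / f radians off the axis. A picture is of the moment at which its call begins. There is no depth.
A pose or a line that the arm cannot do raises robot.MotionError and nothing moves.
- robot.hand_in(): hands the job in, once; it reports no verdict.
Readings, each from a call of its own:
- robot.current_t(): time.
- robot.current_qpos(): joint angles.
- robot.current_joint_vel(): joint speeds.
- robot.current_joint_efforts(): joint torques, N m.
- robot.current_tcp_pos(): TCP position.
- robot.current_eef_rot(): TCP orientation.
- robot.current_contact_force(): force on the tool from outside, world axes, zero at the start.
- robot.current_ft_torque(): the same for the moment, N m.
- robot.current_gripper_width(): opening from 0.0 (shut) to 1.0 (fully open).
Only numpy, scipy, OpenCV 4.12 (cv2) and the standard library are available. Lean on these libraries where they do the work, as an engineer would, in place of code of your own. Each camera call takes 0.05 s, during which the arm holds its last target. There are 200 camera calls.

## Working session

There is one attempt and no reset: what is moved stays moved. The work goes in short steps, each a Python script; the robot and the scene stay as the last script left them, time stands still between calls to the robot, and variables do not carry over. Pictures are saved under pics/ and viewed, about 8 in all and at most 12, crops included, and the job is handed in when it is done.

```bash
mkdir -p pics
cat > h.py <<'E'
import numpy as np, cv2, json
from bench import robot
from scipy.spatial.transform import Rotation as R
def snap(n,fn):
    d=robot.get_image(n); cv2.imwrite('pics/'+fn+'.png',d['img'])
    json.dump({k:(np.array(v).tolist()) for k,v in d.items() if k!='img'},open('pics/'+fn+'.json','w'))
    return d
def ray(fn,u,v):
    d=json.load(open('pics/'+fn+'.json')); f=192/np.tan(np.radians(d['fovy'])/2)
    x,y=u-d['cx'],v-d['cy']
    if 'wrist' in fn:
        r=np.hypot(x,y); t=r/f; c=np.array([np.sin(t)*x/max(r,1e-9),np.sin(t)*y/max(r,1e-9),np.cos(t)])
    else: c=np.array([x/f,y/f,1])
    o=np.array(d['orientation']); M=o if o.shape==(3,3) else R.from_euler('xyz',o).as_matrix()
    return np.array(d['eye']),M@c
def atz(fn,u,v,z):
    e,r=ray(fn,u,v); return e+r*(z-e[2])/r[2]
E
python3 - <<'E'
from h import *
a=snap('top','top0');b=snap('scene','scene0')
print({k:v for k,v in a.items() if k!='img'},{k:v for k,v in b.items() if k!='img'},robot.current_eef_rot(),robot.current_t())
for n,i in(('top0',a),('scene0',b)): cv2.imwrite(f'pics/{n}b.png',cv2.resize(i['img'],(800,600),interpolation=cv2.INTER_CUBIC))
E
```

```text
{'fovy': 55.429424270009875, 'cx': 257.17742749027985, 'cy': 193.82489460485334, 'eye': array([385.06176529, -78.19609049, 992.63929889]), 'orientation': array([-3.0341319 , -0.01954381, -1.55390269])} {'fovy': 47.21109933190803, 'cx': 258.13639271302594, 'cy': 190.56842052528788, 'eye': array([-59.19787119, 719.06504786, 584.73020394]), 'orientation': array([-2.0414696 ,  0.01133205, -2.56228642])} [-3.14002081e+00 -2.89934793e-04  4.47844314e-01] 0.1
```

View pics/top0b.png

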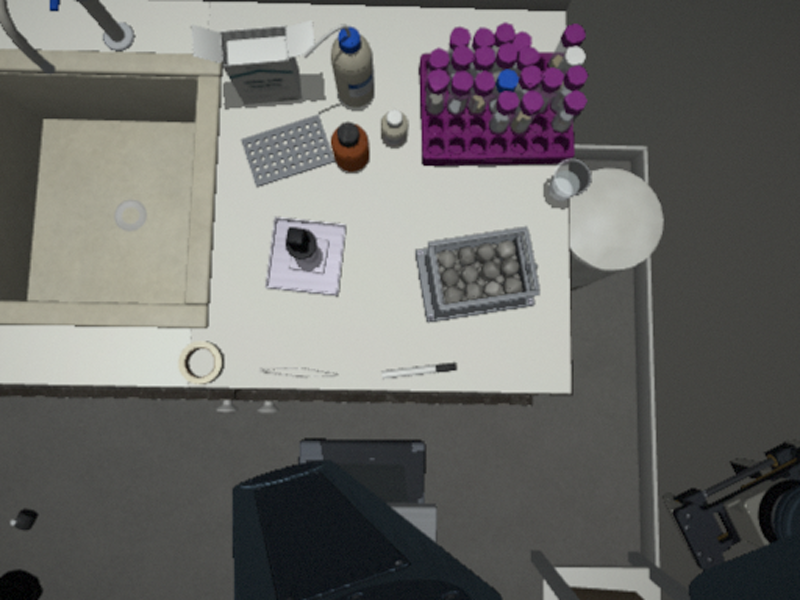

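View pics/scene0b.png

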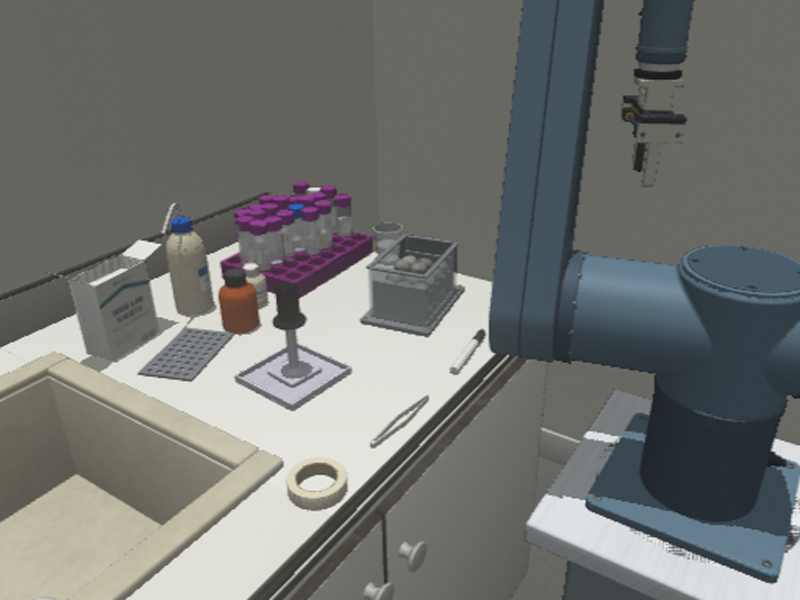

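The top view shows the tray at about (307,257), with the tamper's top at (297,242), and the cell at about (478,273). The marker and forceps lie near the front edge. I'll enlarge both areas.

Run:
```python
from h import *
i=cv2.imread('pics/top0.png')
a=cv2.resize(i[135:195,166:226],(400,400)[::1],interpolation=cv2.INTER_CUBIC)   # 6.667
b=cv2.resize(i[140:210,260:350],(0,0),fx=6,fy=6,interpolation=cv2.INTER_CUBIC)
c=np.zeros((420,260+540,3),np.uint8); c[:260,:260]=cv2.resize(a,(260,260)); c[:,260:]=b
c=np.zeros((600,800,3),np.uint8)
c[:300,:300]=cv2.resize(i[135:195,166:226],(300,300),interpolation=cv2.INTER_CUBIC)
c[:350,310:760]=cv2.resize(i[140:210,260:350],(450,350),interpolation=cv2.INTER_CUBIC)
cv2.imwrite('pics/crop.png',c[:350])
```

```text
(no output)
```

View pics/crop.png

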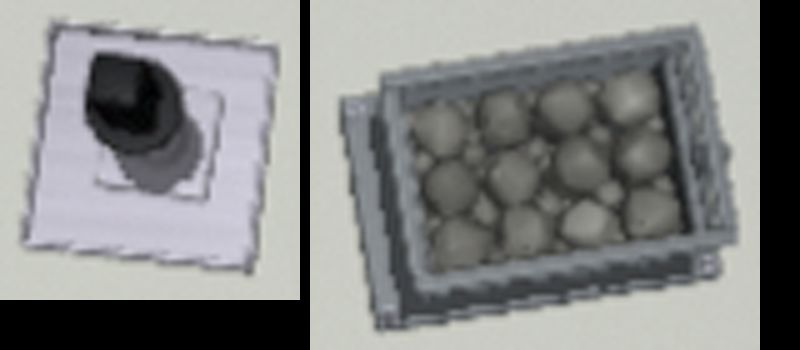

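Tray corners in the crop are at (52,22), (278,46), (252,270) and (25,243). The cell's rim corners are at (383,78), (697,28), (737,240) and (418,290), and its base corners at (343,98), (380,328) and (718,275).

Run:
```python
from h import *
def P(l,x0,y0,ox,z): return np.array([atz('top0',x0+((u-ox)+.5)/5-.5,y0+(v+.5)/5-.5,z)[:2] for u,v in l])
def rep(n,p):
    s=[np.round(np.linalg.norm(p[i]-p[i-1])) for i in range(len(p))]
    d=p[1]-p[0]; print(n,p.mean(0).round(1),s,'ang',[round(np.arctan2(*(p[i]-p[i-1])[::-1]),3) for i in range(len(p))])
rep('tray',P([(52,22),(278,46),(252,270),(25,243)],166,135,0,12))
f=P([(222,92),(207,198),(97,185)],166,135,0,11); rep('foot',f); print('ctr',(f[0]+f[2])/2)
print('grip top',P([(120,80)],166,135,0,152+3))
rep('rim',P([(383,78),(697,28),(737,240),(418,290)],260,140,310,105))
b=P([(343,98),(380,328),(718,275)],260,140,310,10); rep('base',b); print((b[0]+b[2])/2)
for p in P([(440,128),(650,210)],260,140,310,70):print(p)
```

```text
tray [570.8  72. ] [np.float64(122.0), np.float64(124.0), np.float64(124.0), np.float64(123.0)] ang [np.float64(-0.078), np.float64(-1.657), np.float64(3.056), np.float64(1.471)]
foot [563.7  59.1] [np.float64(84.0), np.float64(59.0), np.float64(60.0)] ang [np.float64(-0.897), np.float64(3.034), np.float64(1.472)]
ctr [574.48173017  67.99070686]
grip top [[573.86351867  65.9148286 ]]
rim [ 539.6 -221.9] [np.float64(107.0), np.float64(159.0), np.float64(108.0), np.float64(159.0)] ang [np.float64(0.173), np.float64(-1.389), np.float64(-2.964), np.float64(1.745)]
base [ 514.  -194.3] [np.float64(225.0), np.float64(128.0), np.float64(186.0)] ang [np.float64(1.143), np.float64(-2.97), np.float64(-1.397)]
[ 540.33981391 -221.2784877 ]
[ 560.13179725 -166.20889505]
[ 519.78103629 -274.19500092]
```

Sizes agree with the spec: tray (571,72) with yaw about -0.09, foot (574,67.5) with yaw about -0.10, cell (540,-221.6) with yaw about 0.177. Next I'll move above the tamper and look.

Run:
```python
from h import *
robot.move_ptp([574,67.5,270],[np.pi,0,-0.1])
d=snap('wrist','wrist1'); print({k:v for k,v in d.items() if k!='img'},robot.current_qpos(),robot.current_tcp_pos(),robot.current_t())
cv2.imwrite('pics/wrist1b.png',cv2.resize(d['img'],(800,600),interpolation=cv2.INTER_CUBIC))
```

```text
{'fovy': 65.70646984690485, 'cx': 253.60486343902917, 'cy': 192.62177138621328, 'eye': array([657.44079166,  58.56448853, 436.66827469]), 'orientation': array([ 2.83939230e+00,  3.26917404e-04, -1.67164151e+00])} [-7.72428551e-02  2.81678008e-01  1.37931118e+00 -2.20142115e-04
  1.48084789e+00  1.59465082e+00] [574.05555054  66.6206025  269.86611648] 2.4917
```

View pics/wrist1b.png

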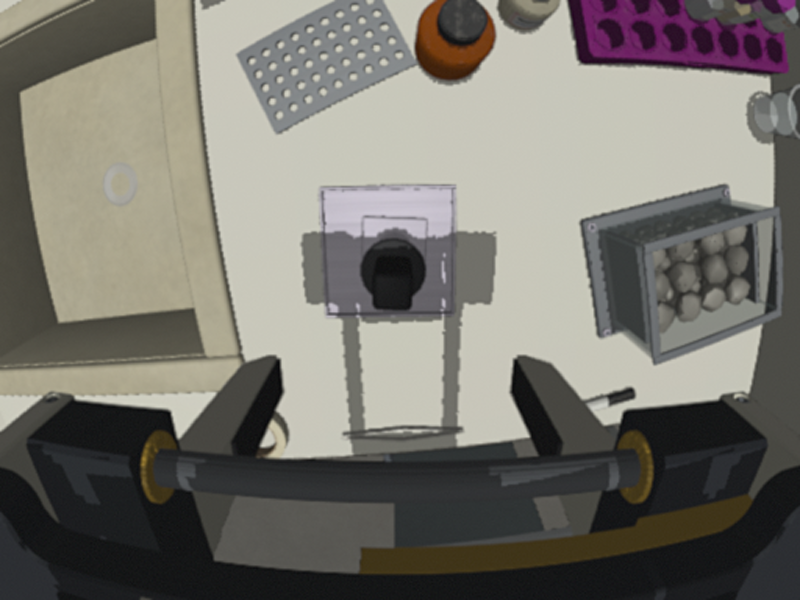

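The wrist view shows the tray corners at (320,187), (456,185), (453,313) and (326,315). The foot's back edge runs from (362,217) to (427,218), the grip top is near (393,268), and the fingers straddle it. The cell's rim corners are at (655,362) and (780,207).

Run:
```python
from h import *
g=lambda u,v,z: atz('wrist1',u/1.5625,v/1.5625,z)[:2].round(1)
p=np.array([g(u,v,12) for u,v in [(320,187),(456,185),(453,313),(326,315)]]);print(p,p.mean(0))
a,b=g(362,217,11),g(427,218,11);print('foot back',a,b,(a+b)/2,np.arctan2(*(a-b)[::-1])-np.pi/2)
print('grip top front/back',[g(373,305,155),g(411,306,155),g(374,257,155),g(411,257,155)])
r=[g(645,247,105),g(780,207,105),g(778,313,105),g(655,362,105)];print('rim',r,np.mean(r,0))
d=(a-b)/np.linalg.norm(a-b); print((a+b)/2-30*np.array([d[1],-d[0]]))
```

```text
[[641.4 130.4]
 [630.3   6.8]
 [508.   18.5]
 [518.4 141.6]] [574.525  74.325]
foot back [609.1  95.3] [602.1  35.9] [605.6  65.6] -0.11730409521880403
grip top front/back [array([568.9,  82.5]), array([565.8,  58.5]), array([599.8,  78.3]), array([597.5,  55.5])]
rim [array([ 579.6, -133.6]), array([ 609.4, -292.7]), array([ 504.2, -305.3]), array([ 475.5, -152.4])] [ 542.175 -221.   ]
[575.80616719  69.11105774]
```

Run:
```python
from h import *
o=[np.pi,0,-0.105]
robot.move_linear([575,68,200],o,speed=100)
robot.move_linear([575,68,103],speed=80,f_stop=8)
print(robot.current_tcp_pos(),robot.current_contact_force())
robot.move_gripper(0.0)
print(robot.current_gripper_width()*93,robot.current_contact_force())
robot.move_linear([575,68,140],speed=60)
robot.sleep(.3);print(robot.current_contact_force(),robot.current_gripper_width()*93)
robot.move_linear([575,68,265],speed=150)
robot.move_linear([540.5,-221.4,265],[np.pi,0,0.176],speed=150)
robot.sleep(.2);print(robot.current_tcp_pos(),robot.current_contact_force(),robot.current_t())
i=snap('top','top2')['img'];j=snap('scene','scene2')['img'];k=snap('wrist','wrist2')['img']
c=np.zeros((600,800,3),np.uint8)
c[:300,:400]=cv2.resize(i[130:220,250:370],(400,300),interpolation=3)
c[:300,400:]=cv2.resize(k,(400,300),interpolation=3)
c[300:,:400]=cv2.resize(j[80:230,210:410],(400,300),interpolation=3)
cv2.imwrite('pics/c2.png',c)
```

```text
[575.50389734  67.9434452  103.63916477] [-0.61210866 -0.75535214 -0.3830012 ]
26.167746890657824 [-0.06716097  1.55905742 -0.3341243 ]
[-0.16004322 -0.67137622 -4.02395434] 25.85038555642331
[ 540.59364514 -220.96798936  265.05524669] [-0.1911373   0.52076785 -4.70114635] 10.0917
```

View pics/c2.png

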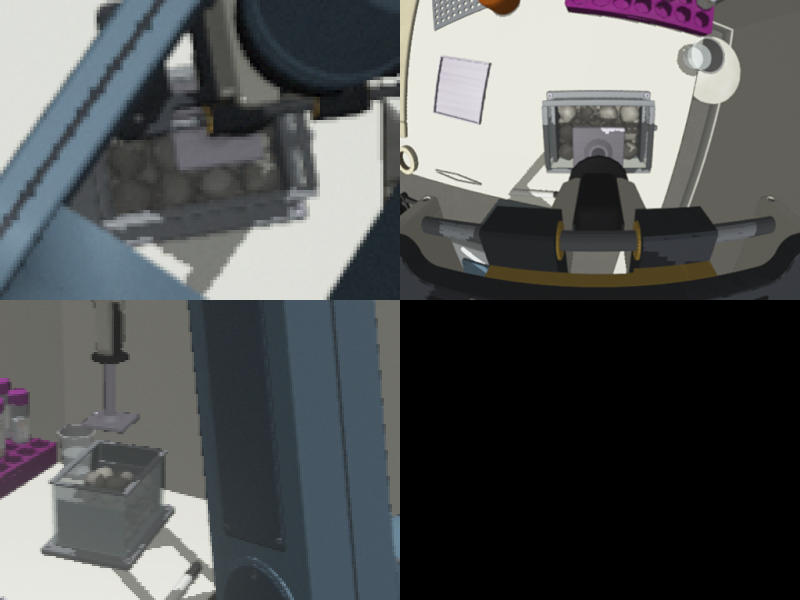

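The wrist picture shows the foot, level above the cell, and the cell's rim. I'll enlarge it to measure foot against cell.

Run:
```python
from h import *
k=cv2.imread('pics/wrist2.png'); cv2.imwrite('pics/c3.png',cv2.resize(k[110:230,175:335],(800,600),interpolation=3))
```

```text
(no output)
```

View pics/c3.png

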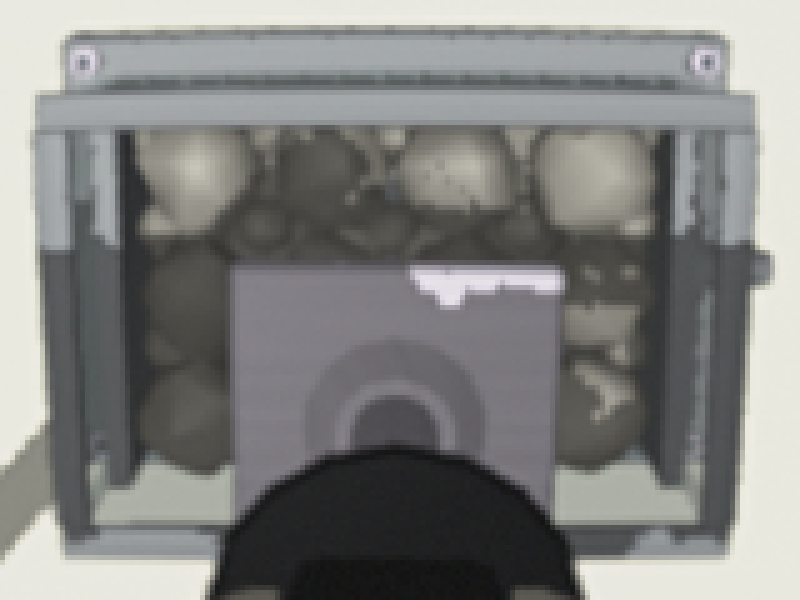

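Rim corners in the crop are at (37,97), (756,97), (727,555) and (67,557), and the foot's back corners at (230,265) and (563,266).

Run:
```python
from h import *
g=lambda u,v,z: atz('wrist2',175+(u+.5)/5-.5,110+(v+.5)/5-.5,z)[:2]
r=np.array([g(*c,105) for c in [(37,97),(756,97),(727,555),(67,557)]]);
print(r.round(1),r.mean(0),np.linalg.norm(r[0]-r[1]),np.linalg.norm(r[0]-r[3]))
an=lambda a,b:np.arctan2(*(a-b)[::-1])-np.pi/2
a,b=g(230,265,172.5),g(563,266,172.5)
print('yaw cell',an(r[0],r[1]),an(r[3],r[2]),'foot',an(a,b),np.linalg.norm(a-b))
d=(a-b)/np.linalg.norm(a-b); f=(a+b)/2-30*np.array([d[1],-d[0]])
print('foot',f,'cell-foot',r.mean(0)-f, 'tcp',robot.current_tcp_pos(),robot.current_eef_rot())
```

```text
[[ 582.  -132.2]
 [ 610.2 -290.2]
 [ 502.  -309.3]
 [ 473.4 -152.1]] [ 541.91976145 -220.97329605] 160.4915036672804 110.35939435203733
yaw cell 0.17666989798378996 0.1799225026712632 foot 0.17359352729639155 59.43286374692846
foot [ 541.55571606 -220.85848968] cell-foot [ 0.36404539 -0.11480638] tcp [ 540.57239893 -221.17421894  265.0457402 ] [ 3.14156744e+00 -7.83772450e-05  1.76404375e-01]
```

The foot sits centred over the cell to within 0.5 mm and is parallel to it. First press, done cautiously.

```bash
cat >> h.py <<'E'
C=np.array([540.9,-221.2]); Y=0.177; OFF=100.6; O=[np.pi,0,Y]
def xy(x,y): return C+np.array([[np.cos(Y),-np.sin(Y)],[np.sin(Y),np.cos(Y)]])@[x,y]
def press(x,y,f,speed,zlo=46,z0=92,ret=True):
    p=xy(x,y); robot.move_linear([*p,OFF+z0],O,speed=120); robot.sleep(.15)
    b=robot.current_contact_force()[2]
    s=robot.move_linear([*p,OFF+zlo],O,speed=speed,f_stop=f)
    F=[];
    for _ in range(3): F.append(robot.current_contact_force()-[0,0,b]); robot.sleep(.08)
    print((x,y),s,'foot z',round(robot.current_tcp_pos()[2]-OFF,1),np.round(F,1).tolist(),'t',round(robot.current_t(),1))
E
python3 - <<'E'
from h import *
robot.move_linear([*xy(13,33),OFF+120],O,speed=120)
press(13,33,12,20)
press(13,33,18,20,z0=80)
E
```

```text
(13, 33) True foot z 62.4 [[0.3, 0.4, 8.6], [0.0, 0.7, 10.1], [-0.6, 1.4, 10.2]] t 13.1
(13, 33) True foot z 62.4 [[-0.5, 0.6, 8.5], [-0.2, 0.3, 9.5], [-0.2, 0.4, 10.9]] t 14.8
```

Run:
```python
from h import *
for p in [(13,33),(13,-33),(-13,-33),(-13,33)]: press(*p,22,20,z0=84)
```

```text
(13, 33) True foot z 62.4 [[-1.1, 0.8, 10.5], [-0.3, -0.0, 9.5], [-1.1, 0.8, 11.0]] t 16.7
(13, -33) True foot z 76.7 [[-2.0, 3.2, 4.6], [-0.8, 3.5, 5.4], [-1.2, 2.6, 4.6]] t 18.6
(-13, -33) True foot z 76.1 [[0.2, 0.9, 9.4], [-0.5, 0.6, 8.3], [-0.5, -0.0, 9.8]] t 20.2
(-13, 33) True foot z 76.4 [[0.0, 0.5, 9.9], [-1.4, 0.6, 9.2], [-1.1, 0.3, 9.3]] t 22.1
```

Odd: 76 mm is the ledge height. My diagonal transit may also have dragged the foot across stones. I'll lift straight up and look.

Run:
```python
from h import *
robot.move_linear([*xy(-13,33),265],O,speed=150)
robot.move_linear([*xy(0,0),265],O,speed=150);robot.sleep(.1)
print(robot.current_gripper_width()*93,robot.current_contact_force(),robot.current_ft_torque(),robot.current_tcp_pos())
k=snap('wrist','wrist4')['img'];j=snap('scene','scene4')['img']
c=np.zeros((600,800,3),np.uint8)
c[:420,:560]=cv2.resize(k[110:230,175:335],(560,420),interpolation=3)
c[300:,500:]=cv2.resize(j[80:230,210:360],(300,300),interpolation=3)
cv2.imwrite('pics/c4.png',c)
```

```text
25.76653424515008 [-0.14040622 -0.99717214 -4.70521427] [ 0.02072521  0.15152312 -0.01203426] [ 540.26880294 -220.57768286  263.95179476]
```

View pics/c4.png

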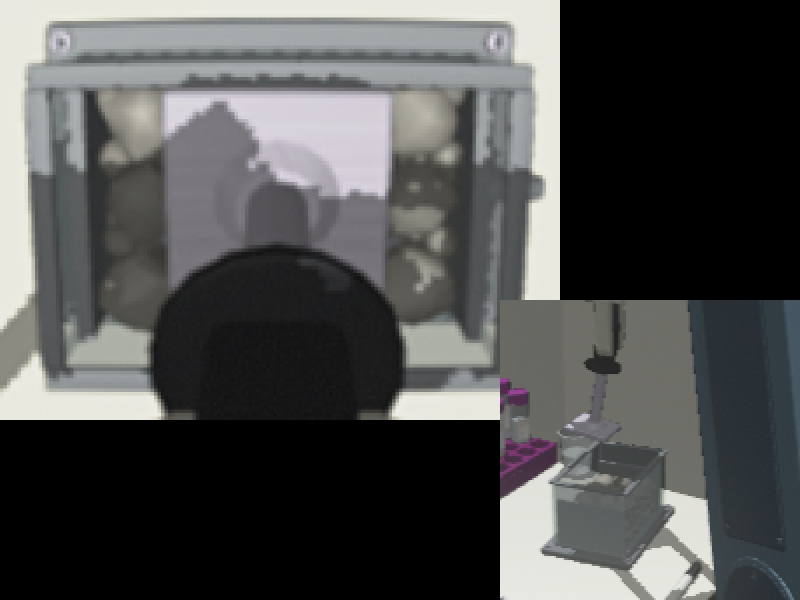

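The tamper has pivoted in the grip about the jaw axis, with its foot swung towards +x. I'll estimate the tilt, tip the tool to bring it upright, stand it in the tray and regrip. The new grip will have the tips seated on the flange and the jaws along the cell's x.

Run:
```python
from h import *
from scipy.optimize import least_squares
t=np.array([540.27,-220.58,263.95])
M=R.from_euler('z',.177).as_matrix()
def px(v): return 175+(v+.5)/3.5-.5
obs=[(163,92,30,30),(390,92,30,-30)]
def res(p):
    th,dz=p;o=[]
    for u,v,x,y in obs:
        l=np.array([x,y,-110+dz]); q=R.from_euler('y',-th).apply(l)   # foot toward +x for th>0
        w=t+[0,0,19]+M@q
        e,r=ray('wrist4',px(u),110+(v+.5)/3.5-.5); r/=np.linalg.norm(r)
        o+=list(np.cross(w-e,r))
    return o
# check sign: -110 z -> x' = +110 sin th ?
print(R.from_euler('y',-.2).apply([0,0,-110]))
for dz in (0,):
    s=least_squares(res,[.2,0.]); print(s.x,s.cost)
    s=least_squares(lambda a:res([a[0],0]),[.2]); print(s.x,s.cost)
```

```text
[  21.85362639    0.         -107.80732356]
[  0.17856861 -23.60524198] 0.22036636548607558
[0.24764476] 8.814074087024048
```

Run:
```python
from h import *
th=.235; y=-.095
def tcp(px,py,pz): return np.array([px,py,pz])-R.from_euler('xyz',[np.pi,th,y]).apply([0,0,-19])
o=[np.pi,th,y]
robot.move_linear(tcp(572.5,72,290),o,speed=180)
robot.move_linear(tcp(572.5,72,135),o,speed=120)
robot.sleep(.1)
s=robot.move_linear(tcp(572.5,72,112),o,speed=25,f_stop=7)
print(s,robot.current_tcp_pos(),tcp(572.5,72,121),robot.current_contact_force(),robot.current_t())
k=snap('wrist','wrist5')['img'];j=snap('scene','scene5')['img']
c=np.zeros((400,800,3),np.uint8)
c[:300,:400]=cv2.resize(k,(400,300),interpolation=3)
c[:,400:]=cv2.resize(j[160:260,140:240],(400,400),interpolation=3)
cv2.imwrite('pics/c5.png',c)
```

```text
True [566.71702586  72.34725599 119.02852621] [568.09593164  72.4196497  102.52222751] [-0.996366    0.14246663  4.2860284 ] 27.0333
```

View pics/c5.png

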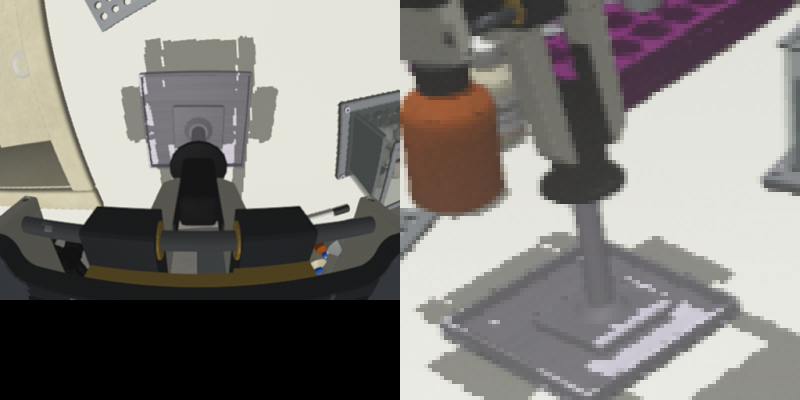

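The floor contact came 16 mm early, so the tamper had also been pulled about 15 mm down in the grip. The "76 mm" presses were therefore really about 60 mm deep. The foot is almost flat in the tray, so I'll release and look again.

Run:
```python
from h import *
o=[np.pi,.235,-.095]
robot.move_gripper(1.0)
p=robot.current_tcp_pos(); d=R.from_euler('xyz',o).apply([0,0,-1])
robot.move_linear(np.array(p)-0+ -d*-110 if False else np.array(p)+R.from_euler('xyz',o).apply([0,0,-110]),o,speed=150)
robot.move_ptp([573,71,270],[np.pi,0,-.1+np.pi/2])
d=snap('wrist','wrist6')['img'];print(robot.current_t(),robot.current_qpos(),robot.current_tcp_pos())
cv2.imwrite('pics/c6.png',cv2.resize(d,(800,600),interpolation=3))
```

```text
30.6167 [-6.98909188e-02  2.81183600e-01  1.38090757e+00 -1.50224891e-05
  1.48051405e+00  3.09687065e-02] [572.91284757  70.95893417 269.47827449]
```

View pics/c6.png

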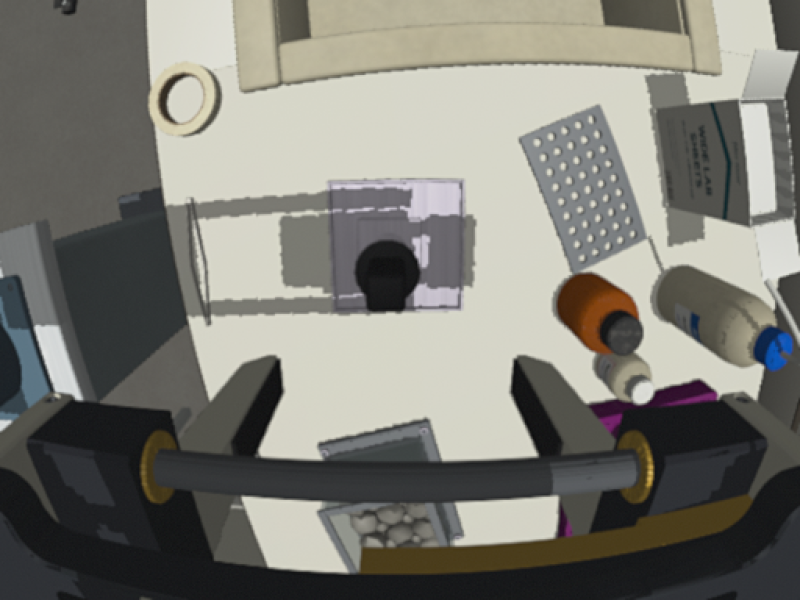

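The tamper stands upright. The grip top spans about (366–407, 258–307), the foot's back edge starts at (357,219), and the tray corners are (330,181), (463,180), (462,308) and (333,310).

Run:
```python
from h import *
g=lambda u,v,z: atz('wrist6',u/1.5625,v/1.5625,z)[:2].round(1)
p=np.array([g(u,v,12) for u,v in [(330,181),(463,180),(462,308),(333,310)]]);print(p.mean(0))
print('grip',[g(366,307,155),g(407,307,155),g(366,258,155),g(407,258,155)])
print('foot back-left',g(357,219,11),'flange L/R',g(356,270,99),g(420,270,99))
k=cv2.imread('pics/wrist6.png')[130:205,200:300]
k=cv2.convertScaleAbs(cv2.resize(k,(800,600),interpolation=3),alpha=1.8,beta=20);cv2.imwrite('pics/c7.png',k)
```

```text
[574.225  75.85 ]
grip [array([553.2,  65. ]), array([579.2,  62.4]), array([557. ,  96.7]), array([582.2,  94.1])]
foot back-left [540.1 104.8] flange L/R [543.5  76.9] [591.   72.1]
```

View pics/c7.png

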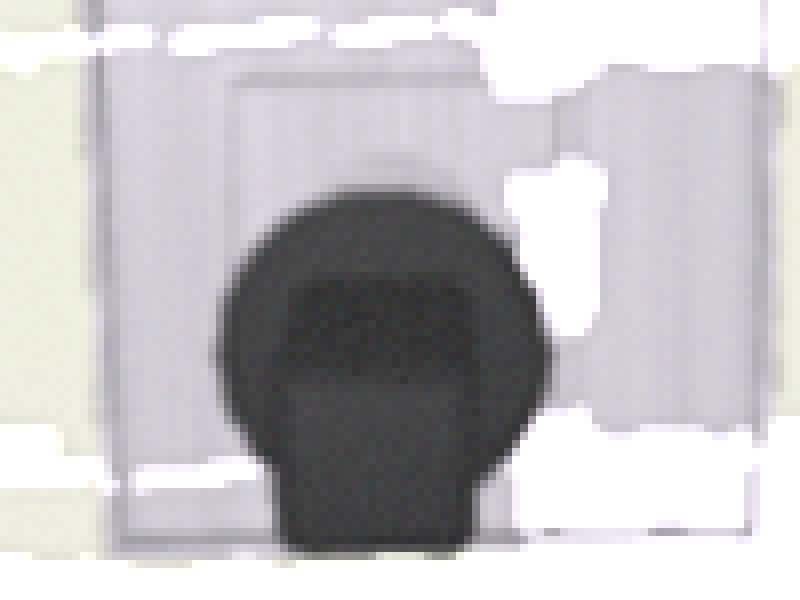

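The top face of the grip is at crop rows 380–545, cols 285–472. The flange spans cols 220–548 with its back at row 190. The foot's back-left corner is at (236,76).

Run:
```python
from h import *
g=lambda u,v,z: atz('wrist6',200+(u+.5)/8-.5,130+(v+.5)/8-.5,z)[:2].round(1)
q=np.array([g(u,v,155) for u,v in [(285,380),(470,380),(475,545),(288,545)]]);print('top',q,q.mean(0))
print('flange',(g(220,355,97)+g(548,355,97))/2,g(384,190,99))
c=g(236,76,11);M=R.from_euler('z',-.1).as_matrix()[:2,:2];print('foot',c,c+M@[30,-30])
```

```text
top [[556.5  84.7]
 [579.   82.4]
 [577.5  61.3]
 [554.4  63.6]] [566.85  73.  ]
flange [566.1   72.75] [568.8  97.5]
foot [541.2 106.2] [568.05512246  73.35487254]
```

Run:
```python
from h import *
o=[np.pi,0,-.1+np.pi/2]
robot.move_gripper(0.47)
robot.move_linear([567,73,190],o,speed=120)
robot.move_linear([567,73,112],o,speed=80,f_stop=8)
print(robot.current_tcp_pos(),robot.current_contact_force())
s=robot.move_linear([567,73,97],o,speed=15,f_stop=4)
z=robot.current_tcp_pos()[2];print(s,robot.current_tcp_pos(),robot.current_contact_force())
if s: robot.move_linear([567,73,z+.3],o,speed=10)
z=robot.current_tcp_pos()[2]
robot.move_gripper(0.0)
print(robot.current_gripper_width()*93,robot.current_contact_force(),robot.current_tcp_pos())
robot.move_linear([567,73,z+40],o,speed=60)
robot.sleep(.2);print(robot.current_contact_force(),robot.current_ft_torque(),robot.current_t())
```

```text
[567.48485178  72.97778003 112.60964953] [ 0.84239852 -0.70774923  0.20306952]
True [566.87182013  73.01366008  99.20433132] [-6.98516258e-05  5.64428835e-02  3.96407142e+00]
25.858912277335907 [-2.22524762 -0.18720877  2.24136326] [566.4210475   73.09470646  99.42198588]
[ 0.13655378  1.25712561 -3.44931333] [-0.06349457 -0.03869745 -0.03729724] 36.0167
```

```bash
cat >> h.py <<'E'
OFF=96.4; O=[np.pi,0,Y+np.pi/2]
def lift(x,y,z=86): robot.move_linear([*xy(x,y),OFF+z],O,speed=100)
E
python3 - <<'E'
from h import *
robot.move_linear([567,73,OFF+150],[np.pi,0,-.1+np.pi/2],speed=200)
robot.move_linear([*xy(13,33),OFF+140],O,speed=220)
for p in [(13,33),(13,-33)]:
    press(*p,22,16,z0=82); lift(*p)
robot.sleep(.1);print(robot.current_ft_torque(),robot.current_contact_force())
E
```

```text
(13, 33) True foot z 63.1 [[-0.2, 1.5, 9.3], [-0.6, 0.4, 9.6], [-1.3, 0.1, 9.7]] t 40.4
(13, -33) True foot z 63.5 [[-1.2, 0.3, 9.0], [-0.7, 0.9, 9.3], [-1.4, 0.1, 10.0]] t 43.2
[-0.00985766 -0.14023278  0.02811043] [-0.11898218  0.97988759 -4.88707283]
```

Run:
```python
from h import *
for p in [(-13,-33),(-13,33)]:
    press(*p,22,16,z0=80); lift(*p,80)
press(0,0,22,20,z0=74)
p=xy(0,0); z=robot.current_tcp_pos()[2]; b=-4.7; zc=z
for i in range(15):
    f=robot.current_contact_force()[2]-b
    if f>18.5: break
    zc-=.25; robot.move_linear([*p,zc],O,speed=20); 
print(i,zc-OFF,robot.current_tcp_pos()[2]-OFF)
for _ in range(7): print(round(robot.current_contact_force()[2]-b,1),end=' '); robot.sleep(.1)
lift(0,0,80); robot.sleep(.1);print(robot.current_t(),robot.current_contact_force())
lift(0,0,160)
robot.move_linear([*xy(-10,0),OFF+160],O,speed=150)
k=snap('wrist','wrist8')['img'];j=snap('scene','scene8')['img']
c=np.zeros((600,800,3),np.uint8)
c[:600,:]=cv2.resize(k,(800,600),interpolation=3)
c[350:,550:]=cv2.resize(j[110:210,230:330],(250,250),interpolation=3)
cv2.imwrite('pics/c8.png',c)
```

```text
(-13, -33) True foot z 63.3 [[-1.2, 0.8, 10.1], [-0.5, 0.4, 9.6], [-1.1, 0.5, 8.7]] t 45.7
(-13, 33) True foot z 63.5 [[-1.1, 0.7, 10.0], [0.0, 0.5, 9.5], [-1.0, 0.6, 9.8]] t 48.3
(0, 0) True foot z 63.4 [[-0.4, 1.4, 9.0], [-0.8, 0.6, 9.1], [-0.2, 1.1, 9.8]] t 50.2
10 60.91048544525884 63.25557468007338
18.7 19.6 19.4 18.8 19.5 19.1 19.3 53.8417 [ 0.4561527   0.5108082  -4.17508899]
```

View pics/c8.png

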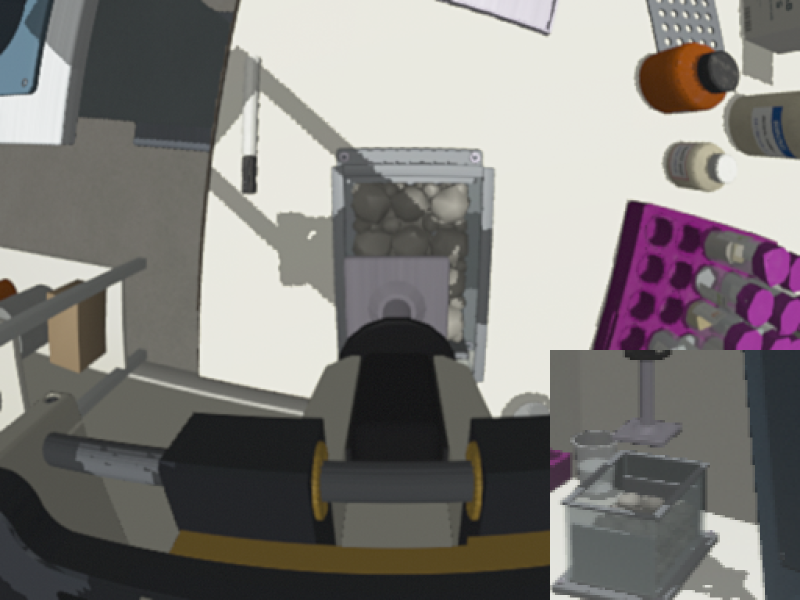

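All five presses ended at 63.1–63.5 mm, and the final hold read 18.7–19.6 N for 0.7 s. The tamper still hangs straight. I'll return it to the tray.

Run:
```python
from h import *
o=[np.pi,0,-.095+np.pi/2]
robot.move_linear([573,74,OFF+60],o,speed=200)
robot.move_linear([573,74,OFF+10],o,speed=100)
s=robot.move_linear([573,74,OFF-2],o,speed=15,f_stop=4)
print(s,robot.current_tcp_pos(),robot.current_contact_force(),robot.current_t())
robot.move_gripper(0.5 if False else 1.0)
robot.move_linear([573,74,260],o,speed=150)
robot.sleep(.1)
k=snap('wrist','wrist9')['img'];j=snap('scene','scene9')['img'];print(robot.current_t(),robot.current_contact_force())
c=np.zeros((450,800,3),np.uint8)
c[:,:400]=cv2.resize(k[90:225,190:310],(400,450),interpolation=3)
c[:400,400:]=cv2.resize(j[160:260,140:240],(400,400),interpolation=3)
cv2.imwrite('pics/c9.png',c)
```

```text
True [573.18196389  74.0790396   99.36681236] [0.53298803 1.00056927 4.91830481] 58.0667
60.6583 [-0.07132651  0.39139443  0.10736473]
```

View pics/c9.png

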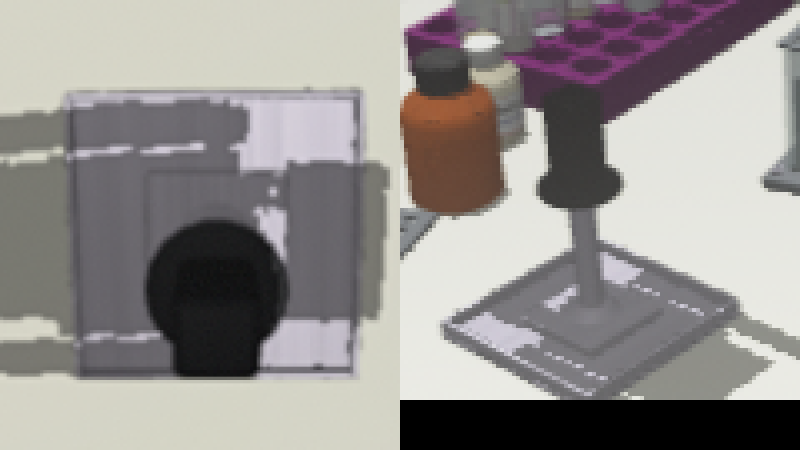

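The tamper stands upright and centred in the tray, and the gripper is clear of it. Handing in.

```bash
python3 -c "
from h import *
robot.hand_in();print(robot.current_t())"
```

```text
the job is handed in; nothing more can be done
the job is handed in; nothing more can be done
```

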